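# Wipe the tile chips off the cutting board

### The arm

A 6-joint arm with a two-finger parallel gripper is mounted at the origin on the work surface. World frame = base frame: x ahead of the robot, y to its left, z up, the work surface at z = 0. Lengths are in m, angles in rad, forces in N, time in s.
With the tool pointing down it reaches from about 0.3 to 0.875 m from the base axis. Payload 6.4 kg.
Tool frame: the origin (TCP) lies between the finger pads; the fingertips stand 8 mm ahead of it and the grasp point (between the pads) lies 11 mm behind it; z points along the fingers, y is the direction in which the jaws open and shut (so a half turn about z gives the same grasp; the last joint's range is limited). The gripper opens to 85 mm and grips with 20 to 120 N. Pads are 22 mm wide; open, the fingers measure 114 mm over their backs; the gripper's body (76 mm by 85 mm) begins 54 mm behind the grasp point. The pads swing forward as they close: fully open they stand 13 mm farther back than shut.
Start: joints at [0.993, 0.181, 1.607, -0, 1.354, -0.206], TCP at [0.209, 0.536, 0.239] pointing down, gripper open.
Joint ranges: [-2.99, 2.99], [-0.89, 2.07], [0.3, 2.58], [-1.14, 4.28], [0, 2.63], [-3.12, 3.12]. Speed limits (rad/s): [2.57, 2.57, 3.01, 3.14, 3.14, 3.14].

### API

Orientations are given as a unit quaternion [w, x, y, z].
In Python, from bench import monitor, viewer, workorder, spotter gives the robot as it stands. The module is installed in compiled form; this text tells all that it offers.
- The arm moves only by the tool move_arm, never from a script. Its argument "motion" is a list of rows, each a list of 3 entries, a list of its own where there are three numbers: the shift along the tool's x, y, z in units of 60 mm (1.0 is 60 mm), then the turn, a rotation vector about the tool's x, y, z in units of 8 degrees (1.0 is 8 degrees), then the opening in per cent of the stroke, from 0 (shut) to 100 (fully open). In form: [[[dx, dy, dz], [rx, ry, rz], grip], ...]. A call has 1 to 10 rows; each row is the pose to reach, as a shift and turn from the pose commanded when the call began, along the tool's axes at that moment; what a row does not reach only later rows make up. A row lasts 1/8 s, in which the tool goes at most 62.5 mm and 10.7 degrees, less where a joint would pass 70% of its speed; a pose out of reach is approached as far as the arm can. A call with a gripper value outside its range is refused whole. The fingers move at their own pace and stop on an object; the grip force is fixed at half the most. Time passes only in rows, so rows that repeat a pose let the fingers close. It gives the time, the measured TCP pose, the force and the opening at its end, in the units of the state.
- monitor.get_obs(): the state, without advancing time (a new reading comes with each control period).
- viewer.camera(name): name is "scene" or "top" or "wrist"; returns the picture (400x640x3 uint8, blue, green, red); there is no depth.
- viewer.calibration(name): a dict with "fovy" (degrees; the focal length in pixels is half the picture's height over the tangent of half this angle, whatever the lens; pixels are square), "cx", "cy" (the principal point, pixels), "distortion" ([k1, k2, p1, p2, k3] as OpenCV has them; the pictures are not rectified), "extrinsics" (4x4, takes a point from camera to world coordinates). Camera axes: x right, y down, z forward; pixel columns grow to the right and rows downward; lengths in m; the calibration is good to about 2 mm. A picture is of the moment at which its call begins: read the wrist's pose just before it. calibration takes no time and is no camera call; for the wrist camera it gives the pose at the moment of the call.
- workorder.hand_in(): hands the job in, once; it reports no verdict.
Trained networks look in the newest picture that a camera, given by its name, has taken for a name from the list of things; names that differ only in an ending like _2 or _b are one class to them, and where a whole thing is asked for, a point or a joint stands for the part that bears it (a point fixed in the world has none). Each returns a list of dicts, best first, with "score" (0 to 1); they miss things now and then, are a little off and sometimes report something else, mostly with a low value. They report only what shows in the picture. A call takes as long as a camera call. They do not tell look-alikes from the thing itself.
- spotter.search_frame(camera, name): "centre" ([column, row] as shares, 0 to 1, of the picture: columns of its width, rows of its height, amid what is visible of it).
- spotter.outline_of(camera, name): "region" (400x640 bool, what is visible of it) and "centre" ([column, row] as shares, 0 to 1, of the picture: columns of its width, rows of its height, amid what is visible of it).
The state is a dict: "time_s": time; "q": joint angles; "dq": joint speeds; "joint_efforts": joint torques, N m; "eef_pos": TCP position; "eef_rot": TCP orientation; "wrist_force": force on the tool from outside, world axes, zero at the start; "torque": the same for the moment, N m; "opening": opening from 0.0 (shut) to 1.0 (fully open).
Only numpy, scipy, OpenCV 4.12 (cv2) and the standard library are available. Lean on these libraries where they do the work, as an engineer would, in place of code of your own. Each camera call takes 0.05 s, during which the arm holds its last target. There are 200 camera calls.

### The job

Take the scraper block and wipe all five loose tile chips off the raised cutting board into the empty catch tray at its side, pushing them with the scraper and never touching them with the fingers. Then stand the scraper upright on the floor of its low wooden holder and let go. Leave the small whole tiles in the divided tray, and everything else on the bench, as they are.

Things in the scene. Friction and masses are not known exactly. Their poses are not given: they have to be found in the camera images.
- board_top (a point): centre of the flat upper face of the raised plywood cutting board, 50 mm above the bench. The face is 220 mm along the board's x by 200 mm along its y (the two y edges are open and reach 7 mm past the inner face of the near wall of the tray below, so that what is pushed over them drops into the tray). Along its +x edge runs a 12 mm thick aluminium fence, 15 mm high, so the clear face spans x -110 to +98 mm. The board is fixed
- catch_tray_in (a point): empty undivided steel catch tray, fixed, outside 200 x 90 x 35 mm high, walls and floor 3 mm, tucked under one of the board's two y edges (either one) and parallel to it; the point is the centre of its inner floor, 3 mm above the bench and 135 mm from the board's centre; x runs along the board's x
- parts_tray_in (a point): tray of the same size with one divider across its middle, under the board's opposite edge, with two small whole tiles in it; the point is the centre of its inner floor. Not for chips
- chip0_mid (a point): loose white tile chip, three-sided, 31 mm across at most, 8 mm thick, about 11 g, lying on the board within 65 mm of its centre along the board's x and 45 mm along its y; the point is its centre, 4 mm above its underside
- chip1_mid (a point): loose white tile chip, rectangular, 26 x 15 mm, 8 mm thick, about 11 g, lying on the board within 65 mm of its centre along the board's x and 45 mm along its y; the point is its centre, 4 mm above its underside
- chip2_mid (a point): loose white tile chip, five-sided, 29 mm across, 8 mm thick, about 11 g, lying on the board within 65 mm of its centre along the board's x and 45 mm along its y; the point is its centre, 4 mm above its underside
- chip3_mid (a point): loose white tile chip, six-sided, 28 mm across, 8 mm thick, about 11 g, lying on the board within 65 mm of its centre along the board's x and 45 mm along its y; the point is its centre, 4 mm above its underside
- chip4_mid (a point): loose white tile chip, rectangular, 26 x 18 mm, 8 mm thick, about 11 g, lying on the board within 65 mm of its centre along the board's x and 45 mm along its y; the point is its centre, 4 mm above its underside
- scraper_grip (a point): scraper block, about 220 g, standing on the bench on its rubber sole: a block 120 mm long (its x) x 30 mm thick (its y) x 30 mm high, with an upright wooden grip on its middle, 60 mm (x) x 24 mm (y), rising to 91 mm above the sole. The point is inside the grip on the mid-plane, 65 mm above the sole: take the grip there from above, closing along y
- holder_in (a point): low wooden holder for the scraper, fixed on the bench: an open box outside 172 (x) x 84 (y) x 22 mm high, walls and floor 6 mm, inside 160 x 72 mm; the point is the centre of its inner floor, 6 mm above the bench. The scraper stands in it with its length along the holder's x
- mosaic0_mid (a point): whole small white tile 40 x 40 x 8 mm in one half of the parts tray; its centre
- mosaic1_mid (a point): whole small white tile 40 x 40 x 8 mm in the other half of the parts tray; its centre
- tape_roll: roll of masking tape lying flat, 90 mm across, 25 mm high, between robot and board; origin at its underside
- pencil: flat carpenter's pencil, 150 x 14 x 7 mm, between robot and board; origin at its underside
- jar: closed glass jar, 68 mm across, 90 mm high, on the left of the bench; origin at its underside
- tape_measure: black tape measure, 70 x 35 x 65 mm high, on the right of the bench; origin at its underside
- mug: white mug, 80 mm across, 90 mm high, on the right of the bench; origin at its underside
- mallet: hammer lying beyond the board; origin at its underside
There are look-alikes about, which are no part of the job. Leave any green or white look-alike of the part that bears holder_in alone.

How it is judged:
On the way, in this order (a step that is already met when the one before it is completed fails the run):
1. the scraper is lifted from where it stood (height (world z) of scraper_grip above 0.1 m), for 0.2 s.
2. all five chips lie in the catch tray (x of chip0_mid in the frame of catch_tray_in between -0.1 and 0.1 m and y of chip0_mid in the frame of catch_tray_in between -0.045 and 0.045 m and z of each of chip0_mid, chip1_mid, chip2_mid, chip3_mid, chip4_mid in the frame of catch_tray_in below 0.03 m and x of chip1_mid in the frame of catch_tray_in between -0.1 and 0.1 m and y of chip1_mid in the frame of catch_tray_in between -0.045 and 0.045 m and x of chip2_mid in the frame of catch_tray_in between -0.1 and 0.1 m and y of chip2_mid in the frame of catch_tray_in between -0.045 and 0.045 m and x of chip3_mid in the frame of catch_tray_in between -0.1 and 0.1 m and y of chip3_mid in the frame of catch_tray_in between -0.045 and 0.045 m and x of chip4_mid in the frame of catch_tray_in between -0.1 and 0.1 m and y of chip4_mid in the frame of catch_tray_in between -0.045 and 0.045 m), for 0.2 s.
At the end, for the whole second after the job is handed in: All five chip centres are within the catch tray, below its rim; the scraper stands upright (tilt under 0.08 rad) with its sole on the floor of its holder, within the walls, at rest (all of step 2 and x of scraper_grip in the frame of holder_in between -0.035 and 0.035 m and y of scraper_grip in the frame of holder_in between -0.035 and 0.035 m and z of scraper_grip in the frame of holder_in below 0.069 m and angle between scraper_grip's own z axis and vertical below 0.08 rad and linear speed of scraper below 0.02 m/s); the robot touches nothing.
It fails at once if the fingers touch a chip (contact force between the fingers and chip0 above 0.3 N or contact force between the fingers and chip1 above 0.3 N or contact force between the fingers and chip2 above 0.3 N or contact force between the fingers and chip3 above 0.3 N or contact force between the fingers and chip4 above 0.3 N).
It fails at once if a whole tile or another bystander is shifted by more than 20 mm (distance of any of mosaic0_mid, mosaic1_mid, tape_roll, pencil, jar, tape_measure, mug, mallet from where it was at the start of the episode above 0.02 m).
It also fails if it takes over 61 s, if anything falls off the work surface, if the arm or the gripper's body presses on something with over 40 N, if the wrist force passes 120 N, or if a joint passes its speed limit or range.

## Working session

There is one attempt and no reset: what is moved stays moved. The work goes in short steps, Python scripts to look and compute and a tool call to move; the robot and the scene stay as the last step left them, time stands still between calls to the robot, and variables do not carry over. Pictures are saved under pics/ and viewed, about 8 in all and at most 12, crops included, and the job is handed in when it is done.

Besides the shell and the picture viewer there is one more tool, called by a JSON object that holds its "name" and its "arguments", one argument or row to a line. move_arm: Moves the arm, as the interface text tells. Its arguments: {"type":"object","properties":{"motion":{"type":"array","items":{"type":"array"}}},"required":["motion"]}

```bash
mkdir -p pics; cat > h.py <<'E'
import numpy as np, cv2
from bench import monitor, viewer, workorder, spotter
def K(c):
    f=200/np.tan(np.radians(c["fovy"])/2)
    return np.array([[f,0,c["cx"]],[0,f,c["cy"]],[0,0,1]]),np.array(c["distortion"],float)
def p2w(cam,uv,z,c=None):
    c=c or viewer.calibration(cam); k,d=K(c); T=np.array(c["extrinsics"])
    p=cv2.undistortPoints(np.array(uv,float).reshape(-1,1,2),k,d).reshape(-1,2)
    r=np.c_[p,np.ones(len(p))]@T[:3,:3].T
    return T[:3,3]+r*((z-T[2,3])/r[:,2])[:,None]
def w2p(cam,P,c=None):
    c=c or viewer.calibration(cam); k,d=K(c); T=np.linalg.inv(np.array(c["extrinsics"]))
    return cv2.projectPoints(np.array(P,float).reshape(-1,1,3),cv2.Rodrigues(T[:3,:3])[0],T[:3,3],k,d)[0].reshape(-1,2)
E
python3 - <<'E'
from h import *
for n in ["top","scene"]:
    im=viewer.camera(n); cv2.imwrite(f"pics/{n}0.png",im)
    T=np.array(viewer.calibration(n)["extrinsics"]);print(n,T.round(3).tolist())
    for t in ["scraper_grip","holder_in","board_top","catch_tray_in","chip0_mid"]:
        print(t,[(np.round(np.array(r["centre"])*[640,400]).tolist(),round(r["score"],2)) for r in spotter.search_frame(n,t)])
print(monitor.get_obs())
E
```

```text
top [[0.013, -0.994, 0.107, 0.398], [-1.0, -0.013, 0.0, -0.001], [0.001, -0.106, -0.994, 1.245], [0.0, 0.0, 0.0, 1.0]]
scraper_grip [([432.0, 219.0], 0.84), ([291.0, 192.0], 0.47)]
holder_in [([215.0, 141.0], 0.76), ([169.0, 292.0], 0.67), ([204.0, 219.0], 0.55)]
board_top [([335.0, 169.0], 0.97)]
catch_tray_in [([380.0, 165.0], 0.66)]
chip0_mid []
scene [[-0.165, 0.693, -0.702, 1.654], [0.986, 0.126, -0.107, 0.179], [0.015, -0.71, -0.704, 1.199], [0.0, 0.0, 0.0, 1.0]]
scraper_grip [([256.0, 228.0], 0.68), ([221.0, 187.0], 0.61), ([470.0, 238.0], 0.22)]
holder_in [([414.0, 253.0], 0.92), ([452.0, 177.0], 0.77), ([426.0, 215.0], 0.59)]
board_top [([298.0, 223.0], 0.58)]
catch_tray_in [([257.0, 232.0], 0.72), ([170.0, 189.0], 0.6)]
chip0_mid [([469.0, 240.0], 0.24)]
{'time_s': 0.6, 'q': array([ 9.92687722e-01,  1.80789410e-01,  1.60700003e+00,  2.59562909e-06,
        1.35379295e+00, -2.06315166e-01]), 'dq': array([-0.00088425, -0.00101176,  0.00207975, -0.00049905, -0.00113054,
        0.00112223]), 'joint_efforts': array([-4.29838237e-04, -4.44593132e+01, -3.51524448e+01, -1.30277231e-04,
        8.63704645e-04, -5.69547950e-06]), 'eef_pos': array([0.20889061, 0.5357326 , 0.2392944 ]), 'eef_rot': array([7.91100866e-07, 1.84828152e-01, 9.82770855e-01, 5.22824094e-06]), 'wrist_force': array([-0.10511943,  0.59773001, -0.35959788]), 'torque': array([-0.006241  , -0.02015556,  0.07382827]), 'opening': 1.00374583302855}
```

View pics/top0.png

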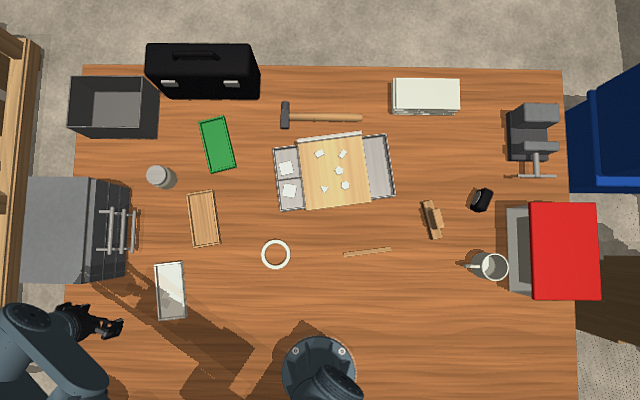

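View pics/scene0.png

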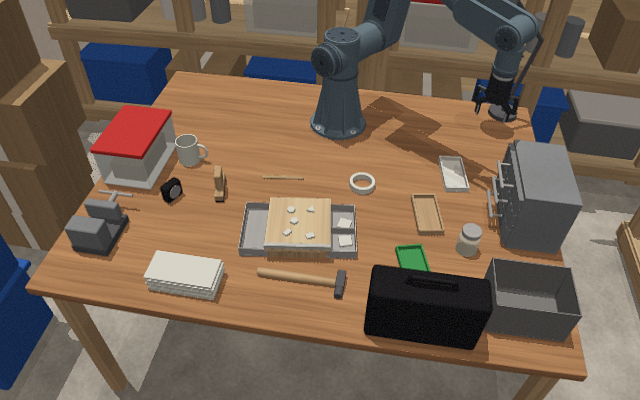

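The top view shows the board at (335,169) and its fence on the far side. The empty tray is to the right at (382,165) and the parts tray to the left. The scraper is at (432,219) and the wooden holder at (204,219). The green and white boxes at (216,144) and (170,290) are look-alikes.

```bash
python3 - <<'E'
from h import *
im=viewer.camera("top")
def rect(P): 
    r=cv2.minAreaRect(P[:,:2].astype(np.float32)*1000); b=cv2.boxPoints(r); return np.round(r[0],1),np.round(r[1],1),round(r[2],1),b.round().tolist()
for t,z,near in [("holder_in",.022,(204,219)),("board_top",.05,(335,169)),("catch_tray_in",.035,(382,165)),("scraper_grip",.06,(432,219))]:
    for r in spotter.outline_of("top",t):
        c=np.array(r["centre"])*[640,400]
        if np.hypot(*(c-near))<15:
            uv=np.argwhere(r["region"])[:,::-1]
            print(t,round(r["score"],2),c.round(),len(uv),rect(p2w("top",uv,z)))
m=(im.min(2)>200).astype(np.uint8); m[:, :300]=0; m[:,375:]=0; m[:145]=0;m[197:]=0
n,l,s,ce=cv2.connectedComponentsWithStats(m)
for i in range(1,n):
    if s[i,4]>8: print(ce[i].round(1),s[i,4],p2w("top",[ce[i]],.058)[0].round(4))
a=cv2.resize(im[120:220,260:400],None,fx=5,fy=5,interpolation=cv2.INTER_CUBIC)
b=cv2.resize(im[190:250,400:465],None,fx=5,fy=5,interpolation=cv2.INTER_CUBIC)
a[:300][:,-1:]=0
cv2.imwrite("pics/a.png",a)
b2=cv2.resize(im[180:255,180:225],None,fx=4,fy=4,interpolation=cv2.INTER_CUBIC)
o=np.zeros((300,510,3),np.uint8);o[:,:325]=b;o[:300,330:510]=b2;cv2.imwrite("pics/b.png",o)
E
```

```text
holder_in 0.73 [204. 216.] 1642 (array([465.6, 361.3]), array([175.8,  92.5]), 10.2, [[371.0, 391.0], [387.0, 300.0], [560.0, 331.0], [544.0, 422.0]])
board_top 0.57 [335. 171.] 4672 (array([616.4, -41.5]), array([231. , 203.4]), 8.9, [[486.0, 41.0], [518.0, -160.0], [746.0, -124.0], [715.0, 77.0]])
catch_tray_in 0.97 [381. 165.] 1651 (array([ 635. , -180.5]), array([204.6,  81.5]), 8.3, [[528.0, -155.0], [540.0, -236.0], [742.0, -206.0], [730.0, -125.0]])
scraper_grip 0.83 [433. 217.] 561 (array([ 468.2, -341.4]), array([118. ,  51.4]), 14.6, [[405.0, -331.0], [418.0, -381.0], [532.0, -351.0], [519.0, -302.0]])
[319.1 152.7] 41 [0.6669 0.0048 0.058 ]
[342.4 153.4] 34 [ 0.6657 -0.0665  0.058 ]
[339.  169.9] 43 [ 0.6146 -0.0563  0.058 ]
[345.  184.7] 45 [ 0.5693 -0.0751  0.058 ]
[323.8 188.3] 24 [ 0.5575 -0.0109  0.058 ]
```

View pics/a.png

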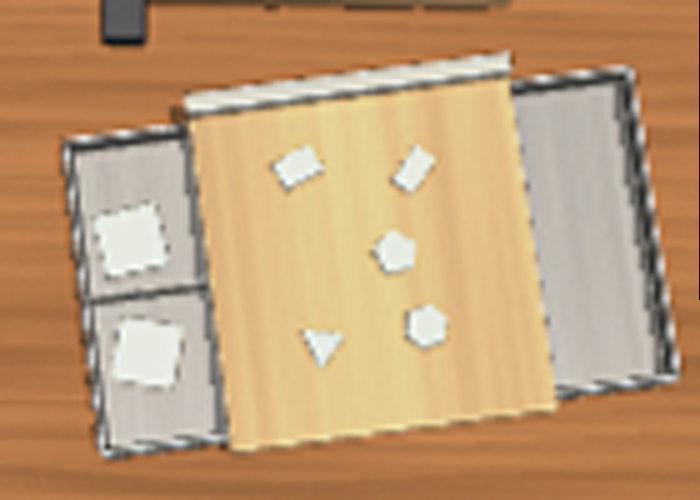

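View pics/b.png

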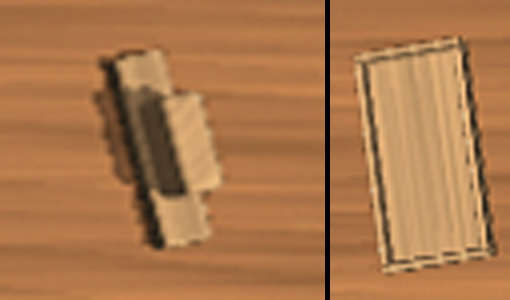

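```bash
python3 - <<'E'
from h import *
def q(L,s,o,z):
    P=p2w("top",np.array(L)/s+np.array(o)-0.4,z)[:,:2]*1000
    e=np.roll(P,-1,0)-P
    print(P.round().tolist(),"c",P.mean(0).round(1),"len",np.hypot(*e.T).round(),"ang",np.degrees(np.arctan2(e[:,1],e[:,0])).round(1))
q([(188,122),(512,80),(554,410),(232,450)],5,(260,120),.05)
q([(67,145),(632,70),(677,380),(105,455)],5,(260,120),.035)
q([(115,57),(163,50),(210,237),(163,245)],5,(400,190),.03)
q([(163,97),(203,93),(220,187),(185,195)],5,(400,190),.091)
q([(28,57),(130,40),(163,253),(58,270)],4,(180,180),.022)
print(viewer.calibration("wrist"))
E
```

```text
[[695.0, 73.0], [725.0, -127.0], [520.0, -153.0], [493.0, 42.0]] c [608.1 -41.4] len [202. 206. 197. 205.] ang [ -81.7 -172.8   97.9    8.6]
[[683.0, 149.0], [736.0, -204.0], [541.0, -231.0], [490.0, 120.0]] c [612.5 -41.4] len [357. 197. 355. 196.] ang [ -81.5 -172.2   98.3    8.3]
[[526.0, -317.0], [530.0, -347.0], [416.0, -374.0], [410.0, -345.0]] c [ 470.5 -346. ] len [ 30. 118.  30. 119.] ang [ -81.  -166.7  100.2   13.6]
[[496.0, -329.0], [499.0, -353.0], [444.0, -362.0], [439.0, -341.0]] c [ 469.4 -346.4] len [24. 56. 21. 58.] ang [ -83.6 -170.7  103.4   11.8]
[[539.0, 417.0], [554.0, 337.0], [389.0, 305.0], [375.0, 386.0]] c [464.1 361.1] len [ 81. 168.  82. 168.] ang [ -79.7 -168.9  100.    10.7]
{'fovy': 71.87739314588404, 'cx': 323.9478043743561, 'cy': 196.7550138615564, 'distortion': array([-0.02767203,  0.        ,  0.        ,  0.        ,  0.        ]), 'extrinsics': array([[ 3.62835503e-01,  8.82304695e-01,  2.99814648e-01,
         1.32241000e-01],
       [ 9.31853066e-01, -3.43366148e-01, -1.17258485e-01,
         5.65189988e-01],
       [-5.11511266e-04,  3.21928740e-01, -9.46763764e-01,
         3.74413149e-01],
       [ 0.00000000e+00,  0.00000000e+00,  0.00000000e+00,
         1.00000000e+00]])}
```

```bash
cat >> h.py <<'E'
from scipy.spatial.transform import Rotation as Ro
def plan(*targets):
    """targets: (x,y,z mm, yaw of tool y deg, tool straight down)"""
    o=monitor.get_obs(); q=o["eef_rot"]; R=Ro.from_quat([*q[1:],q[0]]); p=o["eef_pos"]
    print("t",round(o["time_s"],2),"p",(p*1000).round(1),"yawy",np.degrees(np.arctan2(*R.as_matrix()[1::-1,1])).round(1),"F",o["wrist_force"].round(1),"open",round(o["opening"],3))
    for x,y,z,a in targets:
        a=np.radians(a); ty=np.array([np.cos(a),np.sin(a),0]); tz=np.array([0,0,-1.]); M=np.c_[np.cross(ty,tz),ty,tz]
        s=R.inv().apply(np.array([x,y,z])/1000-p)/.06; r=(R.inv()*Ro.from_matrix(M)).as_rotvec(degrees=True)/8
        print((x,y,z),"shift",s.round(2).tolist(),"turn",r.round(2).tolist())
def bd(x,y): # board frame mm -> world mm
    a=np.radians(8.2); return 613+x*np.cos(a)-y*np.sin(a), -41+x*np.sin(a)+y*np.cos(a)
E
python3 -c "
from h import *
plan((450,80,239,0),(470,-346,190,-77.3))"
```

```text
t 0.85 p [208.9 535.7 239.3] yawy 68.7 F [ 0.5  1.3 -0.1] open 1.006
(450, 80, 239) shift [-6.5, -5.62, 0.01] turn [0.0, -0.0, 8.59]
(470, -346, 190) shift [-9.39, -12.11, 0.82] turn [0.0, -0.0, 18.25]
```

{"name": "move_arm", "arguments": {
  "motion": [
    [[-6.5,-5.6,0],[0,0,8.6],100],
    [[-6.5,-5.6,0],[0,0,8.6],100],
    [[-6.5,-5.6,0],[0,0,8.6],100],
    [[-6.5,-5.6,0],[0,0,8.6],100],
    [[-6.5,-5.6,0],[0,0,8.6],100],
    [[-6.5,-5.6,0],[0,0,8.6],100],
    [[-6.5,-5.6,0],[0,0,9.6],100],
    [[-6.5,-5.6,0],[0,0,10.6],100],
    [[-7.0,-6.5,0],[0,0,11.6],100],
    [[-7.4,-7.5,0.2],[0,0,12.6],100]
  ]
}}

```text
time_s: 2.1
eef_pos: [0.4595, -0.0313, 0.2306]
eef_rot: [0.001, 0.876, 0.482, 0.001]
wrist_force: [0.3, 0.4, -0.2]
opening: 0.998
```

```bash
python3 -c "
from h import *
plan((470,-346,190,-77.3))"
```

```text
t 2.1 p [459.5 -31.3 230.6] yawy -32.4 F [ 0.3  0.4 -0.2] open 0.998
(470, -346, 190) shift [-4.34, 2.95, 0.68] turn [0.02, -0.01, 5.62]
```

{"name": "move_arm", "arguments": {
  "motion": [
    [[-4.34,2.95,0.68],[0,0,5.6],100],
    [[-4.34,2.95,0.68],[0,0,5.6],100],
    [[-4.34,2.95,0.68],[0,0,5.6],100],
    [[-4.34,2.95,0.68],[0,0,5.6],100],
    [[-4.34,2.95,0.68],[0,0,5.6],100],
    [[-4.34,2.95,0.68],[0,0,5.6],100],
    [[-4.34,2.95,0.68],[0,0,5.6],100],
    [[-4.34,2.95,0.68],[0,0,5.6],100]
  ]
}}

```text
time_s: 3.1
eef_pos: [0.4702, -0.342, 0.1892]
eef_rot: [-0.0, 0.993, 0.115, 0.0]
wrist_force: [-0.2, 0.1, 0.1]
opening: 0.996
```

```bash
python3 -c "
from h import *
im=viewer.camera('wrist')
plan((470,-346,54,-77.3))
for a,b in [((-60,-15),.03),((60,-15),.03),((60,15),.03),((-60,15),.03),((-30,-12),.091),((30,-12),.091),((30,12),.091),((-30,12),.091)]:
    t=np.radians(12.7);P=[.470+(a[0]*np.cos(t)-a[1]*np.sin(t))/1e3,-.346+(a[0]*np.sin(t)+a[1]*np.cos(t))/1e3,b]
    u=w2p('wrist',P)[0];
    if -50<u[0]<700 and -50<u[1]<450: cv2.circle(im,tuple(int(v) for v in u),3,(0,0,255),-1)
cv2.imwrite('pics/w1.png',im)"
```

```text
t 3.15 p [ 470.3 -342.   189.4] yawy -76.8 F [-0.   1.  -0.1] open 1.001
(470, -346, 54) shift [-0.02, 0.06, 2.26] turn [0.0, -0.0, 0.06]
```

View pics/w1.png

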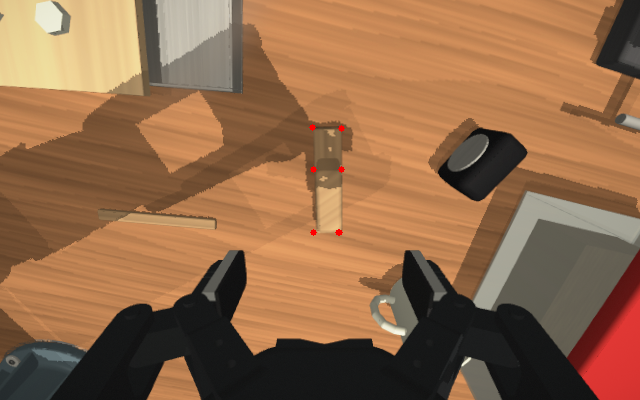

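The wrist view shows the scraper at (328,180), within about 3 px of the pose I predicted. The jaws are clear on both sides, so I'll go down and grasp.

{"name": "move_arm", "arguments": {
  "motion": [
    [[0,0.07,0.8],[0,0,0],100],
    [[0,0.07,1.5],[0,0,0],100],
    [[0,0.07,2.0],[0,0,0],100],
    [[0,0.07,2.25],[0,0,0],100],
    [[0,0.07,2.25],[0,0,0],100],
    [[0,0.07,2.25],[0,0,0],20],
    [[0,0.07,2.25],[0,0,0],10],
    [[0,0.07,2.25],[0,0,0],10],
    [[0,0.07,2.25],[0,0,0],10],
    [[0,0.07,2.25],[0,0,0],10]
  ]
}}

```text
time_s: 4.4
eef_pos: [0.4712, -0.348, 0.0547]
eef_rot: [0.0, 0.993, 0.114, 0.0]
wrist_force: [-1.0, 1.3, 5.6]
opening: 0.276
```

```bash
python3 -c "
from h import *
plan((*bd(30,80),180,8.2-90))"
```

```text
t 4.4 p [ 471.2 -348.    54.7] yawy -76.9 F [-1.   1.3  5.6] open 0.276
(np.float64(631.2829722307928), np.float64(42.460966483788475), 180) shift [4.07, -5.73, -2.09] turn [0.01, -0.0, 0.61]
```

{"name": "move_arm", "arguments": {
  "motion": [
    [[0,0,-0.5],[0,0,0],10],
    [[0,0,-1.3],[0,0,0],10],
    [[0,0,-2.1],[0,0,0],10],
    [[0.5,-0.7,-2.1],[0,0,0],10],
    [[1.1,-1.5,-2.1],[0,0,0.3],10],
    [[1.7,-2.3,-2.1],[0,0,0.6],10],
    [[2.3,-3.1,-2.1],[0,0,0.6],10],
    [[2.9,-3.9,-2.1],[0,0,0.6],10],
    [[3.4,-4.7,-2.1],[0,0,0.6],10],
    [[3.7,-5.2,-2.1],[0,0,0.6],10]
  ]
}}

```text
time_s: 5.65
eef_pos: [0.6163, 0.0095, 0.1789]
eef_rot: [-0.0, 0.997, 0.073, -0.001]
wrist_force: [-0.7, 0.4, -2.5]
opening: 0.273
```

```bash
python3 -c "
from h import *
plan((*bd(30,80),180,8.2-90),(*bd(30,80),108,8.2-90))"
```

```text
t 5.65 p [616.3   9.5 178.9] yawy -81.6 F [-0.7  0.4 -2.5] open 0.273
(np.float64(631.2829722307928), np.float64(42.460966483788475), 180) shift [0.33, -0.51, -0.02] turn [-0.01, 0.01, 0.03]
(np.float64(631.2829722307928), np.float64(42.460966483788475), 108) shift [0.33, -0.51, 1.18] turn [-0.01, 0.01, 0.03]
```

{"name": "move_arm", "arguments": {
  "motion": [
    [[0.3,-0.5,0],[0,0,0],10],
    [[0.3,-0.5,0],[0,0,0],10],
    [[0.3,-0.5,0.4],[0,0,0],10],
    [[0.3,-0.5,0.6],[0,0,0],10],
    [[0.3,-0.5,0.6],[0,0,0],10]
  ]
}}

```text
time_s: 6.28
eef_pos: [0.6286, 0.0383, 0.1422]
eef_rot: [-0.0, 0.997, 0.072, -0.002]
wrist_force: [-0.3, 0.5, -3.5]
opening: 0.272
```

```bash
python3 -c "
from h import *
plan((*bd(30,80),106,8.2-90))
im=viewer.camera('wrist');k=viewer.calibration('wrist')
L=[[*np.array(bd(x,y))/1e3,.05] for x,y in [(-110,100),(98,100),(98,-100),(-110,-100),(30,65),(90,65),(90,95)]]
for u in w2p('wrist',L,k):
    if abs(u).max()<2000: cv2.circle(im,tuple(int(v) for v in u),3,(0,0,255),-1)
cv2.imwrite('pics/w2.png',im)"
```

```text
t 6.28 p [628.6  38.3 142.2] yawy -81.8 F [-0.3  0.5 -3.5] open 0.272
(np.float64(631.2829722307928), np.float64(42.460966483788475), 106) shift [0.06, -0.06, 0.6] turn [-0.01, 0.03, 0.01]
```

View pics/w2.png

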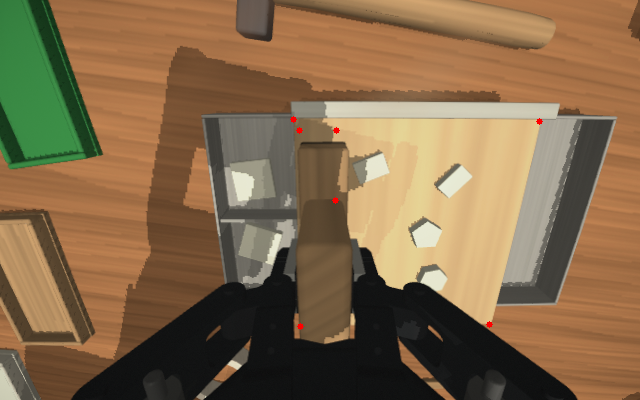

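The wrist view shows the projected board corners landing within about 3 px of the real ones. The block is clear of the chip at (372,167), so I'll lower it and sweep.

{"name": "move_arm", "arguments": {
  "motion": [
    [[0.06,-0.06,0.3],[0,0,0],10],
    [[0.06,-0.06,0.5],[0,0,0],10],
    [[0.06,-0.06,0.59],[0,0,0],10],
    [[0.06,-0.06,0.59],[0,0,0],10],
    [[0.06,-0.06,0.59],[0,0,0],10]
  ]
}}

```text
time_s: 6.95
eef_pos: [0.6333, 0.0429, 0.109]
eef_rot: [0.0, 0.997, 0.072, 0.0]
wrist_force: [-0.4, 0.4, -2.5]
opening: 0.277
```

```bash
python3 -c "
from h import *
plan((*bd(30,80),106,8.2-90),(*bd(30,-85),106,8.2-90),(*bd(30,-100),106,8.2-90))"
```

```text
t 6.95 p [633.3  42.9 109. ] yawy -81.7 F [-0.4  0.4 -2.5] open 0.277
(np.float64(631.2829722307928), np.float64(42.460966483788475), 106) shift [-0.03, 0.0, 0.05] turn [0.0, -0.01, 0.01]
(np.float64(654.8167462922022), np.float64(-120.8521116159967), 106) shift [-0.04, 2.75, 0.05] turn [0.0, -0.01, 0.01]
(np.float64(656.9561802977848), np.float64(-135.69875507961356), 106) shift [-0.04, 3.0, 0.05] turn [0.0, -0.01, 0.01]
```

{"name": "move_arm", "arguments": {
  "motion": [
    [[-0.03,0,0.04],[0,0,0],10],
    [[-0.03,0.15,0.04],[0,0,0],10],
    [[-0.03,0.35,0.04],[0,0,0],10],
    [[-0.03,0.55,0.04],[0,0,0],10],
    [[-0.03,0.75,0.04],[0,0,0],10],
    [[-0.03,0.95,0.04],[0,0,0],10],
    [[-0.03,1.15,0.04],[0,0,0],10],
    [[-0.03,1.35,0.04],[0,0,0],10],
    [[-0.03,1.55,0.04],[0,0,0],10],
    [[-0.03,1.75,0.04],[0,0,0],10]
  ]
}}

```text
time_s: 8.2
eef_pos: [0.6464, -0.062, 0.1062]
eef_rot: [0.0, 0.997, 0.072, -0.0]
wrist_force: [-0.5, 0.2, -2.9]
opening: 0.276
```

```bash
python3 -c "
from h import *
plan((*bd(30,-85),106,8.2-90),(*bd(30,-100),106,8.2-90))"
```

```text
t 8.2 p [646.4 -62.  106.2] yawy -81.7 F [-0.5  0.2 -2.9] open 0.276
(np.float64(654.8167462922022), np.float64(-120.8521116159967), 106) shift [-0.0, 0.99, 0.0] turn [0.0, 0.0, 0.01]
(np.float64(656.9561802977848), np.float64(-135.69875507961356), 106) shift [-0.0, 1.24, 0.0] turn [0.0, 0.0, 0.01]
```

{"name": "move_arm", "arguments": {
  "motion": [
    [[0,0.2,0],[0,0,0],10],
    [[0,0.4,0],[0,0,0],10],
    [[0,0.6,0],[0,0,0],10],
    [[0,0.8,0],[0,0,0],10],
    [[0,0.95,0],[0,0,0],10],
    [[0,1.1,0],[0,0,0],10],
    [[0,1.2,0],[0,0,0],10],
    [[0,1.2,0],[0,0,0],10],
    [[0,1.2,-0.6],[0,0,0],10],
    [[0,0.5,-1.2],[0,0,0],10]
  ]
}}

```text
time_s: 9.45
eef_pos: [0.6506, -0.0927, 0.1786]
eef_rot: [0.0, 0.998, 0.071, -0.0]
wrist_force: [1.1, 1.1, -1.1]
opening: 0.272
```

```bash
python3 -c "
from h import *
plan((*bd(-48,80),160,8.2-90),(*bd(-48,80),106,8.2-90))"
```

```text
t 9.45 p [650.6 -92.7 178.6] yawy -81.9 F [ 1.1  1.1 -1.1] open 0.272
(np.float64(554.0804262199853), np.float64(31.335909654758566), 160) shift [-1.3, -2.27, 0.31] turn [0.0, 0.0, -0.01]
(np.float64(554.0804262199853), np.float64(31.335909654758566), 106) shift [-1.3, -2.27, 1.21] turn [0.0, 0.0, -0.01]
```

{"name": "move_arm", "arguments": {
  "motion": [
    [[-0.4,-0.8,0],[0,0,0],10],
    [[-0.8,-1.6,0],[0,0,0],10],
    [[-1.3,-2.27,0],[0,0,0],10],
    [[-1.3,-2.27,0.3],[0,0,0],10],
    [[-1.3,-2.27,0.3],[0,0,0],10]
  ]
}}

```text
time_s: 10.07
eef_pos: [0.553, 0.033, 0.159]
eef_rot: [-0.0, 0.997, 0.073, -0.001]
wrist_force: [-1.0, -1.4, -3.4]
opening: 0.276
```

```bash
python3 -c "
from h import *
plan((*bd(-48,80),106,8.2-90))
im=viewer.camera('wrist')
a=viewer.camera('top')[120:220,260:400];a=cv2.resize(a,None,fx=4,fy=4,interpolation=cv2.INTER_CUBIC)
s=cv2.resize(im,(560,350));cv2.imwrite('pics/w3.png',np.vstack([s[:190],a]))"
```

```text
t 10.07 p [553.  33. 159.] yawy -81.7 F [-1.  -1.4 -3.4] open 0.276
(np.float64(554.0804262199853), np.float64(31.335909654758566), 106) shift [0.02, 0.03, 0.88] turn [-0.0, 0.01, 0.02]
```

View pics/w3.png

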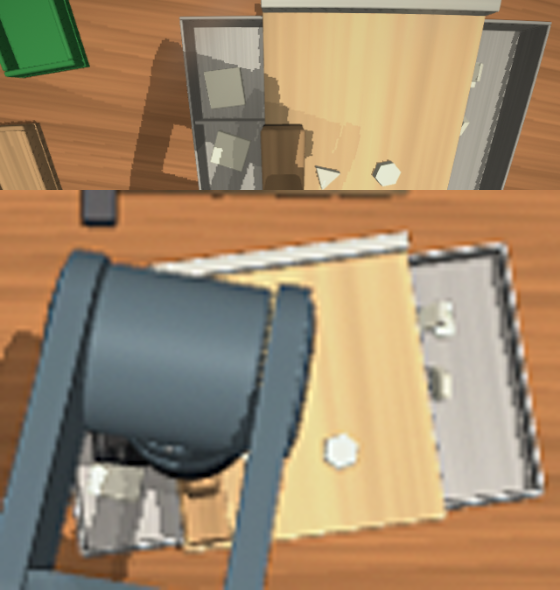

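The first three chips are in the tray, at about (435,320) and (437,383) in the lower crop. The triangle and the hexagon are still on the board. Second sweep next.

{"name": "move_arm", "arguments": {
  "motion": [
    [[0.02,0,0.4],[0,0,0],10],
    [[0.02,0,0.75],[0,0,0],10],
    [[0.02,0,0.87],[0,0,0],10],
    [[0.02,0,0.87],[0,0,0],10],
    [[0.02,0.15,0.87],[0,0,0],10],
    [[0.02,0.35,0.87],[0,0,0],10],
    [[0.02,0.55,0.87],[0,0,0],10],
    [[0.02,0.75,0.87],[0,0,0],10],
    [[0.02,0.95,0.87],[0,0,0],10],
    [[0.02,1.15,0.87],[0,0,0],10]
  ]
}}

```text
time_s: 11.42
eef_pos: [0.565, -0.0364, 0.1079]
eef_rot: [-0.0, 0.997, 0.072, -0.0]
wrist_force: [-0.1, -0.0, -2.9]
opening: 0.275
```

```bash
python3 -c "
from h import *
plan((*bd(-48,-85),106,8.2-90),(*bd(-48,-100),106,8.2-90))"
```

```text
t 11.43 p [565.  -36.4 107.9] yawy -81.7 F [-0.1 -0.  -2.9] open 0.275
(np.float64(577.6142002813947), np.float64(-131.97716844502662), 106) shift [-0.02, 1.61, 0.03] turn [-0.0, 0.0, 0.01]
(np.float64(579.7536342869773), np.float64(-146.82381190864345), 106) shift [-0.02, 1.86, 0.03] turn [-0.0, 0.0, 0.01]
```

{"name": "move_arm", "arguments": {
  "motion": [
    [[0,0.2,0.02],[0,0,0],10],
    [[0,0.4,0.02],[0,0,0],10],
    [[0,0.6,0.02],[0,0,0],10],
    [[0,0.8,0.02],[0,0,0],10],
    [[0,1.0,0.02],[0,0,0],10],
    [[0,1.2,0.02],[0,0,0],10],
    [[0,1.4,0.02],[0,0,0],10],
    [[0,1.6,0.02],[0,0,0],10],
    [[0,1.75,0.02],[0,0,0],10],
    [[0,1.85,0.02],[0,0,0],10]
  ]
}}

```text
time_s: 12.68
eef_pos: [0.581, -0.1459, 0.1067]
eef_rot: [-0.0, 0.997, 0.072, -0.0]
wrist_force: [0.5, -0.2, -3.5]
opening: 0.272
```

{"name": "move_arm", "arguments": {
  "motion": [
    [[0,0,0],[0,0,0],10],
    [[0,0,-0.7],[0,0,0],10],
    [[-0.5,-0.6,-1.4],[0,0,0],10],
    [[-1,-1.4,-1.5],[0,0,0],10],
    [[-1.2,-2.4,-1.5],[0,0,0],10],
    [[-1.4,-3.4,-1.5],[0,0,0],10],
    [[-1.6,-4.4,-1.5],[0,0,0],10],
    [[-1.6,-4.4,-1.5],[0,0,0],10]
  ]
}}

```text
time_s: 13.68
eef_pos: [0.4457, 0.106, 0.1967]
eef_rot: [-0.001, 0.997, 0.076, -0.0]
wrist_force: [-0.1, -0.3, -2.7]
opening: 0.275
```

```bash
python3 -c "
from h import *
plan((464,361,160,10.6-90),(464,361,61,10.6-90))
im=viewer.camera('wrist')
a=viewer.camera('top')[120:220,260:400];a=cv2.resize(a,None,fx=4,fy=4,interpolation=cv2.INTER_CUBIC)
s=cv2.resize(im,(560,350));cv2.imwrite('pics/w4.png',np.vstack([s[:190],a]))"
```

```text
t 13.68 p [445.7 106.  196.7] yawy -81.3 F [-0.1 -0.3 -2.7] open 0.275
(464, 361, 160) shift [0.94, -4.16, 0.62] turn [-0.01, 0.0, -0.24]
(464, 361, 61) shift [0.94, -4.15, 2.27] turn [-0.01, 0.0, -0.24]
```

View pics/w4.png

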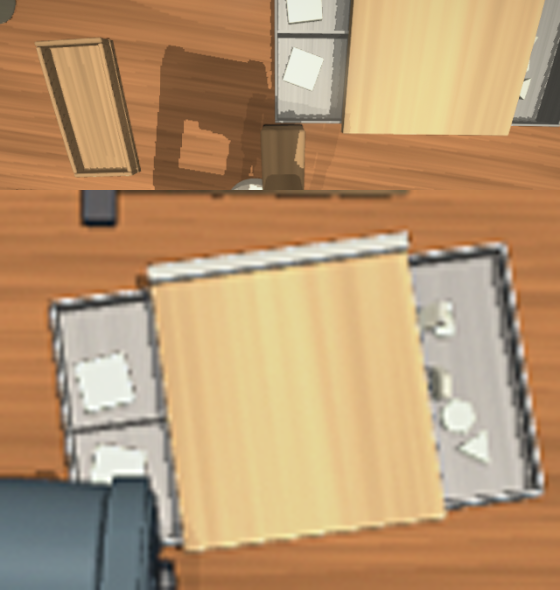

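The board is clear. The lower crop shows all five chips in the catch tray, two of them together at about (440,320). I'll place the scraper, then look at that pair more closely.

{"name": "move_arm", "arguments": {
  "motion": [
    [[0.3,-0.8,0],[0,0,0],10],
    [[0.5,-1.6,0],[0,0,0],10],
    [[0.7,-2.4,0],[0,0,-0.2],10],
    [[0.94,-3.2,0],[0,0,-0.24],10],
    [[0.94,-3.9,0.3],[0,0,-0.24],10],
    [[0.94,-4.16,0.6],[0,0,-0.24],10],
    [[0.94,-4.16,1.2],[0,0,-0.24],10],
    [[0.94,-4.16,1.4],[0,0,-0.24],10],
    [[0.94,-4.16,1.4],[0,0,-0.24],10]
  ]
}}

```text
time_s: 14.9
eef_pos: [0.4677, 0.3558, 0.1118]
eef_rot: [0.001, 0.996, 0.088, -0.001]
wrist_force: [-0.2, 0.5, -2.0]
opening: 0.271
```

```bash
python3 -c "
from h import *
plan((464,361,61,10.6-90))
im=viewer.camera('wrist');k=viewer.calibration('wrist');t=np.radians(10.6)
for u in w2p('wrist',[[.464+x*np.cos(t)-y*np.sin(t),.361+x*np.sin(t)+y*np.cos(t),.022] for x,y in [(-.086,.042),(.086,.042),(.086,-.042),(-.086,-.042)]],k): cv2.circle(im,tuple(int(v) for v in u),3,(0,0,255),-1)
cv2.imwrite('pics/w5.png',im)"
```

```text
t 14.9 p [467.7 355.8 111.8] yawy -79.9 F [-0.2  0.5 -2. ] open 0.271
(464, 361, 61) shift [-0.04, -0.1, 0.85] turn [0.01, 0.02, -0.06]
```

View pics/w5.png

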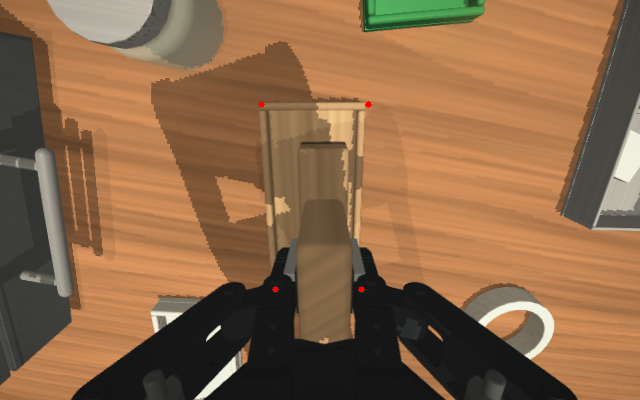

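The projected holder corners match the picture, and the scraper is centred over the holder. Next I'll lower it to the floor and release.

{"name": "move_arm", "arguments": {
  "motion": [
    [[-0.04,-0.08,0.3],[0,0,0],10],
    [[-0.04,-0.08,0.6],[0,0,0],10],
    [[-0.04,-0.08,0.75],[0,0,0],10],
    [[-0.04,-0.08,0.82],[0,0,0],10],
    [[-0.04,-0.08,0.84],[0,0,0],10],
    [[-0.04,-0.08,0.84],[0,0,0],10],
    [[-0.04,-0.08,0.84],[0,0,0],10]
  ]
}}

```text
time_s: 15.82
eef_pos: [0.4648, 0.3616, 0.0629]
eef_rot: [-0.0, 0.996, 0.089, 0.0]
wrist_force: [0.3, 0.3, -2.3]
opening: 0.279
```

```bash
python3 -c "
from h import *
plan((464,361,60.7,10.6-90))"
```

```text
t 15.82 p [464.8 361.6  62.9] yawy -79.8 F [ 0.3  0.3 -2.3] open 0.279
(464, 361, 60.7) shift [-0.02, 0.01, 0.04] turn [-0.0, -0.01, -0.05]
```

{"name": "move_arm", "arguments": {
  "motion": [
    [[0,0,0.04],[0,0,0],10],
    [[0,0,0.04],[0,0,0],10],
    [[0,0,0.04],[0,0,0],35],
    [[0,0,0.04],[0,0,0],60],
    [[0,0,0.04],[0,0,0],90],
    [[0,0,0.04],[0,0,0],90],
    [[0,0,0.04],[0,0,0],90],
    [[0,0,-0.5],[0,0,0],90],
    [[0,0,-1.2],[0,0,0],90],
    [[0,0,-2.0],[0,0,0],90]
  ]
}}

```text
time_s: 17.08
eef_pos: [0.4639, 0.3612, 0.1829]
eef_rot: [0.0, 0.996, 0.089, -0.001]
wrist_force: [-0.0, 0.6, 0.1]
opening: 0.904
```

```bash
python3 -c "
from h import *
plan((560,-80,250,8.2-90))"
```

```text
t 17.07 p [463.9 361.2 182.9] yawy -79.8 F [-0.   0.6  0.1] open 0.904
(560, -80, 250) shift [0.27, 7.52, -1.12] turn [0.0, 0.01, 0.25]
```

{"name": "move_arm", "arguments": {
  "motion": [
    [[0,0,-1.1],[0,0,0],90],
    [[0.3,1,-1.1],[0,0,0.2],90],
    [[0.3,2,-1.1],[0,0,0.2],90],
    [[0.3,3,-1.1],[0,0,0.2],90],
    [[0.3,4,-1.1],[0,0,0.2],90],
    [[0.3,5,-1.1],[0,0,0.2],90],
    [[0.3,6,-1.1],[0,0,0.2],90],
    [[0.3,7,-1.1],[0,0,0.2],90],
    [[0.3,8,-1.1],[0,0,0.2],90],
    [[0.3,8.8,-1.1],[0,0,0.2],90]
  ]
}}

```text
time_s: 18.32
eef_pos: [0.5759, -0.1575, 0.2484]
eef_rot: [0.0, 0.997, 0.075, 0.0]
wrist_force: [0.3, 0.8, 0.5]
opening: 0.901
```

```bash
python3 -c "
from h import *
plan()
im=viewer.camera('wrist');t=viewer.camera('top');s=viewer.camera('scene')
a=cv2.resize(im[:300],(640,300));b=cv2.resize(t[170:255,160:235],None,fx=3.5,fy=3.5,interpolation=cv2.INTER_CUBIC);c=cv2.resize(s[165:240,380:460],None,fx=4,fy=3.96,interpolation=cv2.INTER_CUBIC)
o=np.zeros((600,640,3),np.uint8);o[:300]=a;o[300:300+b.shape[0],:b.shape[1]]=b;o[300:300+c.shape[0],300:300+c.shape[1]]=c
cv2.imwrite('pics/w6.png',o)"
```

```text
t 18.32 p [ 575.9 -157.5  248.4] yawy -81.4 F [0.3 0.8 0.5] open 0.901
```

View pics/w6.png

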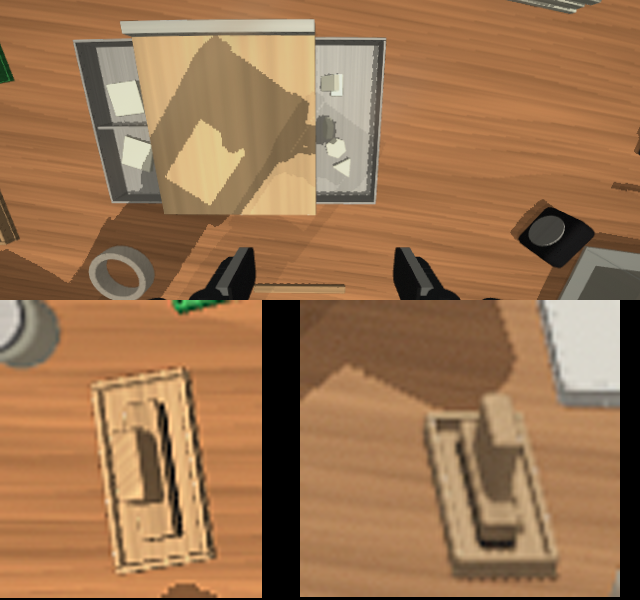

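The scraper stands upright in its holder. All five chips are in the catch tray: a stacked pair at (330,85), the pentagon at (325,130), the hexagon at (335,148) and the triangle at (342,167). The whole tiles look unmoved, so I'll hand in.

```bash
python3 -c "
from h import *
print(workorder.hand_in())"
```

```text
the job is handed in; nothing more can be done
None
```

I swept all five chips off the board into the catch tray in two passes with the scraper. I then stood the scraper in its wooden holder, released it, and handed the job in at about 18.5 s of the 61 s allowed.

- **Chips:** the last wrist, top and scene pictures show the board clear and all five chips in the tray. Two lie on top of each other and the pentagon seems to lean against the near wall. I judged them below the rim by eye and did not measure their heights.
- **Scraper:** it stands upright and well inside the holder walls. I released it with the TCP commanded to within about 1 mm of the height that puts the sole on the floor, but I didn't measure the final height or tilt.
- **Everything else:** the whole tiles and the other items in the last pictures look unmoved. The forces I read stayed below about 6 N. The gripper was open and clear of everything at hand-in.

No check failed or disagreed, and the hand-in gave no verdict.

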